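Take a hardness reading on a sloping pot sherd

ROBOT

A 6-joint arm with a two-finger parallel gripper is mounted at the origin on a cart in front of the work surface, level with it; the furniture and walls round the work are solid. World frame = base frame: x ahead of the robot, y to its left, z up, the work surface at z = 0. Lengths are in mm, angles in degrees, forces in N, time in s.
With the tool pointing down it reaches from about 225 to 875 mm from the base axis. Payload 3.4 kg.
Tool frame: the origin (TCP) lies at the very end of the fingers, on their centre line; the grasp point (between the pads) lies r.pinch_z behind it (r.pinch_z is the distance from the TCP to the grasp point, in mm); z points along the fingers, x is the direction in which the jaws open and shut, and the axes are right-handed (so a half turn about z gives the same grasp; the last joint's range is limited). The gripper opens to 85 mm and grips with 20 to 120 N. Pads are 22 mm wide; open, the fingers measure 114 mm over their backs; the gripper's body (76 mm by 85 mm) begins 54 mm behind the grasp point. The pads swing forward as they close: fully open they stand 13 mm farther back than shut.
Start: joints at [-81.761, 15.808, 86.224, -0, 77.962, -6.933], TCP at [150.484, -554.993, 231.328] pointing down, gripper open.
Joint ranges: [-165.64, 165.64], [-43.16, 119.46], [12.63, 154.43], [-67.54, 247.53], [6.08, 155.33], [-154.97, 154.97]. Speed limits (degrees/s): [147.25, 147.25, 180, 180, 180, 180].

INTERFACE

Orientations are given as [roll, pitch, yaw] about the fixed x, y, z axes, in that order (R = Rz(yaw) Ry(pitch) Rx(roll)).
In Python, from bench import r, eyes, workorder gives the robot as it stands.
- The arm moves only by the tool carry_out, never from a script. Its argument "series" is a list that holds one entry, the list of rows, each a list of 7 numbers: the finger opening in mm, from 0 to 85.4, then the shift along the tool's x, y, z in units of 25 mm (1.0 is 25 mm), then the turn, a rotation vector about the tool's x, y, z in units of 8 degrees (1.0 is 8 degrees). A call has 1 to 20 rows; each row shifts and turns the commanded pose from where the row before left it, along the tool's axes as they then stand; what a row does not reach is not made up. A row lasts 1/10 s, in which the tool goes at most 50 mm and 8.59 degrees, less where a joint would pass 70% of its speed; a pose out of reach is approached as far as the arm can. A call is refused whole if a number of a shift passes 1 or a number of a turn 1, either way. A call with a gripper value outside its range is refused whole. The fingers move at their own pace and stop on an object; the grip force is fixed at half the most. Time passes only in rows, so rows that do not move let the fingers close. It gives the time, the measured TCP pose, the force and the opening at its end, in the units of the state.
- r.observe(): the state, without advancing time (a new reading comes with each control period).
- eyes.read_camera(name): name is "scene" or "top" or "wrist"; returns a dict with "image" (420x560x3 uint8, red, green, blue), "depth" (420x560 float32, mm along the optical axis (not along the pixel's ray), 0 where there is no reading), "fx", "fy", "cx", "cy" (pixels), "dist_coeffs" ([k1, k2, p1, p2, k3] as OpenCV has them; the pictures are not rectified), "rvec" (rotation vector, rad) and "tvec" (3), from world to camera coordinates, as OpenCV has them. Camera axes: x right, y down, z forward; pixel columns grow to the right and rows downward; lengths in mm; the calibration is good to about 2 mm. A picture is of the moment at which its call begins.
- workorder.job_done(): hands the job in, once; it reports no verdict.
The state is a dict: "clock": time; "qpos": joint angles; "joint_vel": joint speeds; "joint_torque": joint torques, N m; "position": TCP position; "orientation": TCP orientation; "ft_force": force on the tool from outside, world axes, zero at the start; "ft_torque": the same for the moment, N m; "grip_width": finger opening in mm.
Only numpy, scipy, OpenCV 4.12 (cv2) and the standard library are available. Lean on these libraries where they do the work, as an engineer would, in place of code of your own. Each camera call takes 0.05 s, during which the arm holds its last target.

TASK

Pull the small carriage by its post out from under the clear dust cover until it is fully against its end stop. Then take the hand gauge out of its stand by its square grip and put its spring tip on the sherd inside the paper ring, with the gauge square to the sloping face of the sherd, pressing gently until the plunger is about half in. Finish while holding the gauge there in the gripper, and leave the film canister and the loose sherd where they are.

Things in the scene. Friction and masses are not known exactly. Their poses are not given: they have to be found in the camera images.
- carriage (a joint): Travel of the carriage along its slide, m: 0 = fully under the dust cover, 0.13 = against the end stop at the other end. It moves stiffly (about 3 N) and stays where it is left.
- post (a point): Centre of the upright square pull post (14 x 14 mm, top 64 mm and this point 45 mm above the desk; an 18 mm square cap covers its top 4 mm) on an arm (20 mm wide, top 19 mm above the desk) at the robot's side of the carriage. z up; +y points along the slide towards the dust cover, so the carriage is pulled out along -y of this frame.
- spot (a point): The marked spot: middle of the paper ring (inside diameter 15 mm, outside 23 mm) on the upper face of the sherd on the carriage. z is the outward normal of the face, which slopes down towards the robot's side at 16 degrees from level; y is level, along the slide, towards the dust cover. The spot is 53 mm above the desk and moves with the carriage.
- sherd: The flat pot sherd, 85 x 74 x 12 mm, fixed in the sloping cradle on the carriage; origin at the centre of its underside, z along the normal of its face.
- stand: Fixed wooden block, 64 x 64 x 60 mm on a 78 mm square foot, with an upright 25 mm square hole through it; origin at the centre of its underside, z up.
- gauge_grip (a point): Point on the gauge's axis in its square grip (24 x 24 mm, 54 mm long; x and y are square to its flat sides), 2 mm above the grip's middle. The gauge stands upright in the stand's hole, z up along its axis; this point is then 95 mm above the desk, 29 mm above the flange's top, and always 83 mm from the plunger's tip when that is out. Lift 50 mm to clear the hole.
- gauge_tip (a point): Round end of the plunger at the lower end of the gauge, on its axis; moves with the plunger; z points up along the gauge.
- plunger (a joint): How far the spring plunger is pushed into the gauge, m: 0 = fully out (18 mm stand out of the barrel), 0.012 = fully in. It resists with 1 N at the start, plus 0.4 N for each mm; 0.006 is half in (3.4 N). A thin dark groove on the plunger lies half-way along.
- gauge: The whole gauge, 114 mm long, 0.15 kg; origin on its axis at the plunger's tip when that is out, z up along the gauge. From below: plunger (6 mm across), round barrel (22 mm across, 30 mm long), flange (36 mm across, 6 mm thick, rests on the stand's top), square grip, round cap (24 mm across, 6 mm).
- film_can: White film canister with a grey lid, 34 mm across, 51 mm high, standing behind the slide; not to be moved.
- loose_sherd: Small loose sherd, 46 x 29 x 13 mm, lying behind the stand; not to be moved.
- slide: Fixed base (96 x 245 mm) with the clear dust cover (106 x 102 mm, 81 mm high, open at its right end) at its left end. Origin on the desk under the middle of the cover; z up, -y along the slide to the end stop (22 mm high). The post runs 100 mm in front (-x) of the slide's middle line, 47 mm clear of the cover's front wall.
Not all that is in view belongs to the job. What is shaped like the stand but pink is not meant. Of the things that look like the gauge, the smaller one is meant.

How it is judged (in metres and radians):
On the way, in this order (a step that is already met when the one before it is completed fails the run):
1. the carriage is pulled out fully against its end stop (value of joint carriage above 0.126 m), for 0.2 s.
2. the gauge is lifted clear of its stand by the gripper, with the carriage still at its stop (height (world z) of gauge_tip above 0.062 m and contact force between the fingers and gauge above 1 N and value of joint carriage above 0.125 m), for 0.1 s.
At the end, for the whole second after the job is handed in: Carriage within 5 mm of its stop; gauge held still in the fingers, out of its stand, tip on the sherd within 7.5 mm of the spot, axis within 8 degrees of the normal of the face, plunger 3 to 9 mm in (of 12), contact force 1 to 8 N (value of joint carriage above 0.125 m and distance between gauge_tip and spot below 0.0075 m and angle between the z axis of gauge_grip and the z axis of spot, either way round below 0.14 rad and value of joint plunger between 0.003 and 0.009 m and contact force between gauge and sherd between 1 and 8 N and contact force between the fingers and gauge above 1 N and contact force between gauge and stand below 0.1 N and linear speed of gauge below 0.02 m/s); the arm keeps its last pose, push and grip.
It fails at once if the gauge is driven hard into the sherd (over 20 N) (contact force between gauge and sherd above 20 N).
It fails at once if the film canister or loose sherd is moved by more than 30 mm (distance of any of film_can, loose_sherd from where it was at the start of the episode above 0.03 m).
It also fails if it takes over 48 s, if anything falls off the work surface, if the arm or the gripper's body presses on something with over 40 N, if the wrist force passes 120 N, or if a joint passes its speed limit or range.

## Working session

There is one attempt and no reset: what is moved stays moved. The work goes in short steps, Python scripts to look and compute and a tool call to move; the robot and the scene stay as the last step left them, time stands still between calls to the robot, and variables do not carry over. Pictures are saved under pics/ and viewed, and the job is handed in when it is done.

Besides the shell and the picture viewer there is one more tool, called after "Emit:" in YAML: its name, and indented under it one key for each argument. carry_out: Moves the arm, as the interface text tells. Its arguments: {"type":"object","properties":{"series":{"type":"array","items":{"type":"array","items":{"type":"array","items":{"type":"number"}}}}},"required":["series"]}

```bash
ls; mkdir -p pics; cat > h.py <<'E'
import numpy as np, cv2
from scipy.spatial.transform import Rotation as Rn
def K(c): return np.array([[c['fx'],0,c['cx']],[0,c['fy'],c['cy']],[0,0,1]],float)
def RT(c): return Rn.from_rotvec(np.ravel(c['rvec'])).as_matrix(), np.ravel(c['tvec'])
def ray(c,u,v):
    p=cv2.undistortPoints(np.array([[[u,v]]],float),K(c),np.array(c['dist_coeffs'],float))[0,0]
    R,t=RT(c); return -R.T@t, R.T@np.array([p[0],p[1],1.])
def at_z(c,u,v,z):
    o,d=ray(c,u,v); return o+d*(z-o[2])/d[2]
def at_depth(c,u,v):
    o,d=ray(c,u,v); return o+d*c['depth'][int(round(v)),int(round(u))]
def cloud(c):
    h,w=c['depth'].shape
    uu,vv=np.meshgrid(np.arange(w),np.arange(h))
    p=cv2.undistortPoints(np.stack([uu,vv],-1).reshape(-1,1,2).astype(float),K(c),np.array(c['dist_coeffs'],float))[:,0]
    R,t=RT(c); P=np.c_[p,np.ones(len(p))]*c['depth'].reshape(-1,1)
    P=(P-t)@R; P[c['depth'].ravel()==0]=np.nan
    return P.reshape(h,w,3)
def proj(c,P):
    return cv2.projectPoints(np.array(P,float).reshape(-1,1,3),np.array(c['rvec'],float),np.array(c['tvec'],float),K(c),np.array(c['dist_coeffs'],float))[0][:,0]
def save(c,name): cv2.imwrite('pics/'+name,c['image'][:,:,::-1])
def pick(s):
    return Rn.from_euler('xyz',s['orientation'],degrees=True)
E
python3 - <<'E'
from bench import r,eyes
from h import *
import pickle
print(r.observe(), r.pinch_z)
D={}
for n in ['scene','top','wrist']:
    c=eyes.read_camera(n); D[n]=c; save(c,n+'0.png'); o,_=ray(c,280,210); print(n,o)
pickle.dump(D,open('d0.pkl','wb'))
E
```

```text
pics
{'clock': 0.0, 'qpos': array([-8.17605781e+01,  1.58487694e+01,  8.62951253e+01, -5.88670085e-04,
        7.79610594e+01, -6.93228929e+00]), 'joint_vel': array([-0.02442608,  0.02285175, -0.00861136, -0.06392646, -0.04955664,
        0.0663023 ]), 'joint_torque': array([ 1.19675416e-03, -4.16770864e+01, -2.45806879e+01, -2.75574548e-04,
        1.08963999e-02, -9.59685664e-09]), 'position': array([ 150.40585228, -554.44181154,  230.42894081]), 'orientation': array([-1.79987904e+02,  1.04256282e-01, -7.48281545e+01]), 'ft_force': array([ 0.31429218, -0.27149557,  0.89125678]), 'ft_torque': array([0.06903826, 0.00410897, 0.05464475]), 'grip_width': 85.35217621096685} 18.700000000000003
scene [ 354.74281165 -992.1133877   576.49119215]
top [ 511.76505678   63.87548555 1084.11686924]
wrist [ 230.91975027 -532.99469339  373.04065733]
```

View pics/scene0.png

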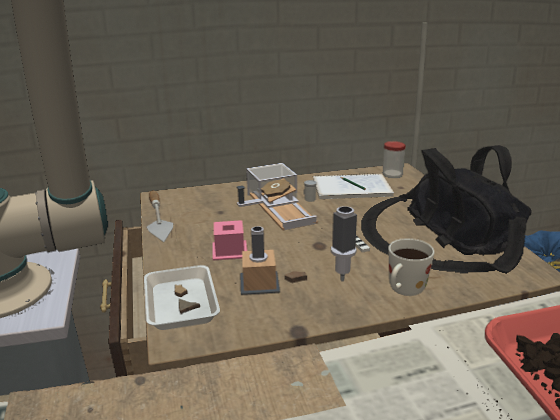

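View pics/top0.png

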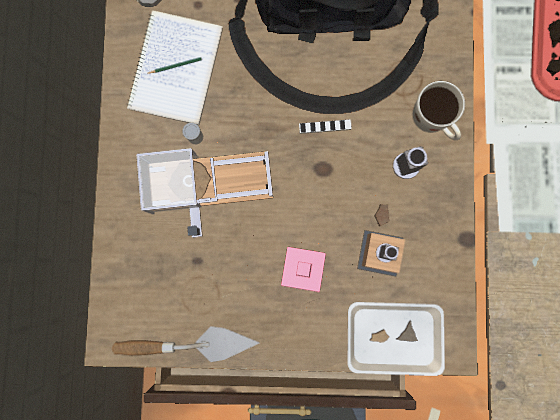

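View pics/wrist0.png

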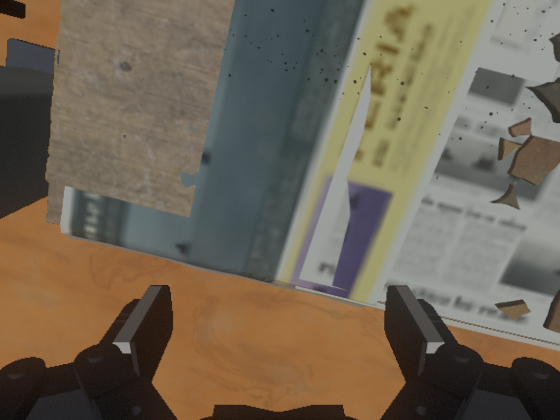

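The top view shows the post cap at about (195,230), the ring at (189,181), the gauge in the wooden stand at (388,253), the film can at (192,131) and the loose sherd at (382,214). The bigger gauge stands at (410,160) and the pink block at (303,269). Next I'll zoom in to measure.

```bash
python3 - <<'E'
from h import *
import pickle
D=pickle.load(open('d0.pkl','rb'));c=D['top']
im=c['image'][:,:,::-1]
a=cv2.resize(im[120:245,130:280],None,fx=5,fy=5,interpolation=cv2.INTER_CUBIC)[:600]
cv2.imwrite('pics/za.png',a)
b=cv2.resize(im[195:285,345:420],None,fx=6,fy=6,interpolation=cv2.INTER_CUBIC)
cv2.imwrite('pics/zb.png',b)
P=cloud(c)
def blob(x0,y0,x1,y1,zl,zh):
    Q=P[y0:y1,x0:x1].reshape(-1,3);Q=Q[(Q[:,2]>zl)&(Q[:,2]<zh)];return Q
for nm,a in dict(post=(185,222,206,242,55,70),can=(180,120,205,145,40,60),gaugetop=(370,240,405,270,110,140),standtop=(350,230,410,280,54,64),flange=(370,235,410,270,63,70),loose=(370,200,395,228,8,20)).items():
    Q=blob(*a); print(nm,len(Q),Q.mean(0) if len(Q) else None,np.ptp(Q,axis=0) if len(Q) else None)
print('spot',at_z(c,189,181,53),at_depth(c,189,181))
E
```

```text
post 87 [563.40270203 250.37137127  65.97721206] [19.23927692 18.36532332  9.87490189]
can 246 [757.09595587 263.00454806  50.59736865] [32.83730953 33.19144727 14.19806456]
gaugetop 194 [ 530.69247538 -110.6043576   123.65422731] [26.21230535 27.26352835 19.00160895]
standtop 839 [ 530.7540069  -110.30946905   60.35271013] [71.78088215 73.57062936  9.07467639]
flange 141 [ 528.08194186 -108.16014793   65.3962929 ] [62.58466605 61.46065436  6.6896167 ]
loose 207 [ 606.30987721 -115.34095062   12.53884154] [41.9257345  25.79046568  9.45100067]
spot [658.60333567 262.79641362  53.        ] [654.60458982 257.37933681  81.07969644]
```

View pics/za.png

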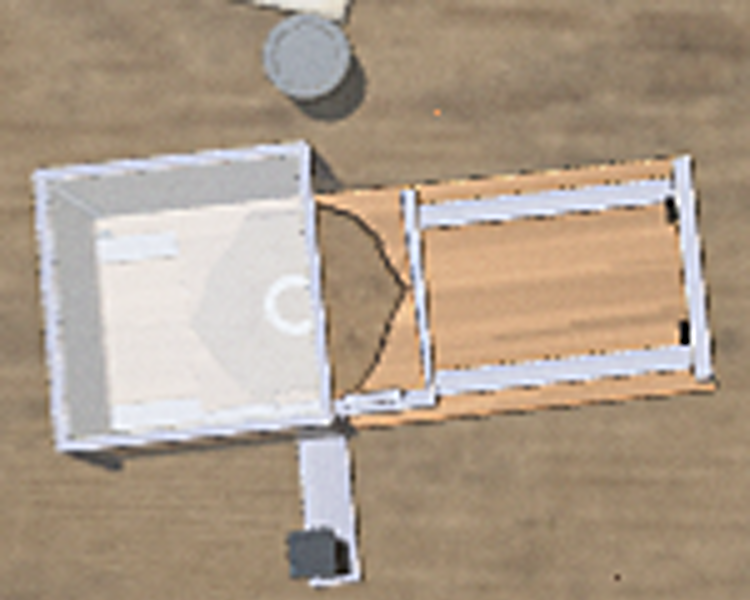

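View pics/zb.png

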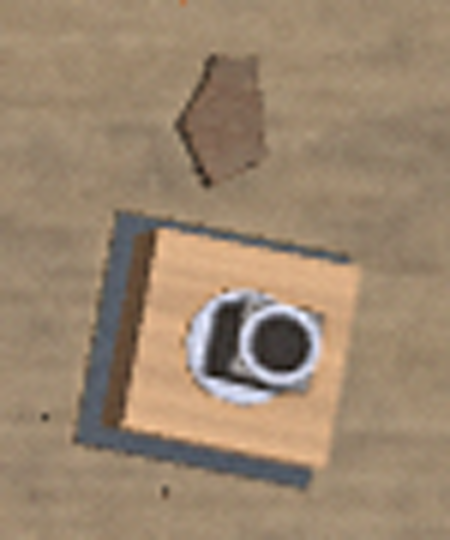

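The zoomed crops show the post cap centre at about (192.6,230.6), the slide edges, and the stand with the gauge grip turned slightly. I'll compute positions and directions from these.

```bash
python3 - <<'E'
from h import *
import pickle
D=pickle.load(open('d0.pkl','rb'));c=D['top']; s=D['scene']
A=lambda x,y:(130+x/5-.4,120+y/5-.4)
B=lambda x,y:(345+x/6-.4,195+y/6-.4)
def L(f,p,q,z):
    a=at_z(c,*f(*p),z);b=at_z(c,*f(*q),z); d=b-a; print(a.round(1),b.round(1),'ang',np.degrees(np.arctan2(d[1],d[0])).round(2),'len',np.linalg.norm(d).round(1))
print('post',at_z(c,*A(313,553),64))
L(A,(360,428),(712,390),10); L(A,(320,193),(690,157),10); L(A,(58,447),(325,422),81);L(A,(38,175),(305,145),81); L(A,(307,145),(330,420),81)
print('endstop');L(A,(690,157),(710,378),22)
print('carriage end');L(A,(410,190),(430,400),22)
print('ring',at_z(c,*A(292,305),53))
print('stand');L(B,(155,225),(360,265),60);L(B,(360,265),(325,465),60);L(B,(325,465),(120,430),60);L(B,(120,430),(155,225),60)
print('stand c',np.mean([at_z(c,*B(*p),60) for p in [(155,225),(360,265),(325,465),(120,430)]],0))
print('cap',at_z(c,*B(281,344),126),'flange',at_z(c,*B(240,345),66))
P=cloud(s)
im=s['image'][:,:,::-1]
cv2.imwrite('pics/zs.png',cv2.resize(im[155:300,200:330],None,fx=4,fy=4,interpolation=cv2.INTER_CUBIC))
E
```

```text
post [563.60131843 250.64395088  64.        ]
[616.6 243.9  10. ] [635.1 104.   10. ] ang -82.46 len 141.2
[711.2 263.8  10. ] [729.4 115.4  10. ] ang -83.0 len 149.5
[600.  343.7  81. ] [611.6 245.2  81. ] ang -83.27 len 99.2
[702.3 356.4  81. ] [716.2 256.9  81. ] ang -82.03 len 100.4
[716.2 256.2  81. ] [612.4 243.3  81. ] ang -172.94 len 104.6
endstop
[727.  114.8  22. ] [638.5 104.4  22. ] ang -173.33 len 89.1
carriage end
[711.1 225.8  22. ] [627.2 214.8  22. ] ang -172.48 len 84.6
ring [659.33390046 264.74767871  53.        ]
stand
[568.2 -85.5  60. ] [ 557.2 -149.6   60. ] ang -99.7 len 65.0
[ 557.2 -149.6   60. ] [ 494.7 -138.7   60. ] ang 170.12 len 63.4
[ 494.7 -138.7   60. ] [503.9 -75.   60. ] ang 81.83 len 64.3
[503.9 -75.   60. ] [568.2 -85.5  60. ] ang -9.25 len 65.1
stand c [ 530.99995141 -112.18203871   60.        ]
cap [ 530.60824106 -112.8217939   126.        ] flange [ 531.1514849  -111.19865552   66.        ]
```

View pics/zs.png

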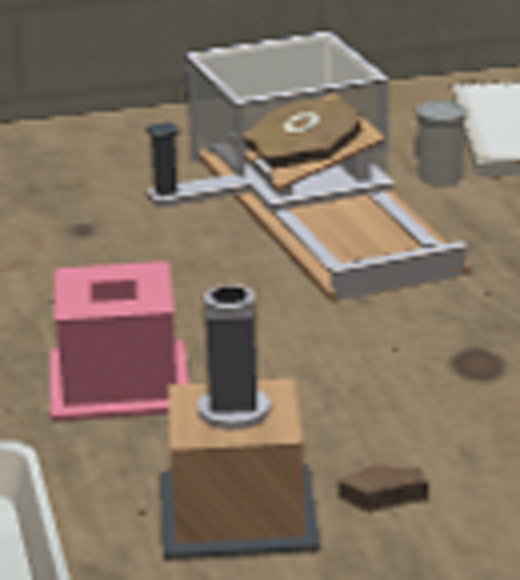

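Slide pull direction is about −82.8°, and the post is at (563.5, 250.5). I'll turn the jaws along the slide and move above the post.

Emit:
carry_out:
  series:
    - [[50,0,0,0,0,0,1],[50,-0.5,-0.34,0,0,0,0],[50,-1,-0.68,0,0,0,0],[50,-1,-0.68,0,0,0,0],[50,-1,-0.68,0,0,0,0],[50,-1,-0.68,0,0,0,0],[50,-1,-0.68,0,0,0,0],[50,-1,-0.68,0,0,0,0],[50,-1,-0.68,0,0,0,0],[50,-1,-0.68,0,0,0,0],[50,-1,-0.68,0,0,0,0],[50,-1,-0.68,0,0,0,0],[50,-1,-0.68,0,0,0,0],[50,-1,-0.68,0,0,0,0],[50,-1,-0.68,0,0,0,0],[50,-1,-0.68,0,0,0,0],[50,-1,-0.68,0,0,0,0],[50,-1,-0.68,0,0,0,0],[50,-1,-0.68,0,0,0,0],[50,-1,-0.68,0,0,0,0]]

```text
clock: 2.15
position: [404.1, -54.7, 231.2]
orientation: [180.0, 0.0, -82.6]
ft_force: [0.4, -1.9, -0.1]
grip_width: 50.0
```

Emit:
carry_out:
  series:
    - [[50,-1,-0.68,0,0,0,0],[50,-1,-0.68,0,0,0,0],[50,-1,-0.68,0,0,0,0],[50,-1,-0.68,0,0,0,0],[50,-1,-0.68,0,0,0,0],[50,-1,-0.68,0,0,0,0],[50,-1,-0.68,0,0,0,0],[50,-0.8,-0.5,0,0,0,0],[50,-0.6,-0.4,0,0,0,0],[50,-0.4,-0.3,0,0,0,0],[50,0,0,0,0,0,0],[50,0,0,0,0,0,0]]

```text
clock: 3.35
position: [524.6, 179.5, 231.1]
orientation: [179.9, -0.0, -82.8]
ft_force: [-0.1, -0.1, -0.6]
grip_width: 50.0
```

Emit:
carry_out:
  series:
    - [[50,-0.87,-0.64,0.6,0,0,0],[50,-0.87,-0.63,1,0,0,0],[50,-0.88,-0.63,1,0,0,0],[50,0,0,0.6,0,0,0],[50,0,0,0,0,0,0],[50,0,0,0,0,0,0]]

```text
clock: 3.95
position: [563.8, 249.9, 151.6]
orientation: [180.0, -0.0, -82.9]
ft_force: [0.6, -0.3, 0.6]
grip_width: 49.9
```

```bash
python3 - <<'E'
from bench import r,eyes
from h import *
o=r.observe();print(o['position'],o['orientation'],o['qpos'])
c=eyes.read_camera('wrist');save(c,'w1.png')
print(proj(c,[[563.5,250.5,64],o['position']]))
P=cloud(c);m=(P[...,2]>58)&(P[...,2]<72)&(np.hypot(P[...,0]-563,P[...,1]-250)<25)
Q=P[m];print(len(Q),Q.mean(0),np.ptp(Q,axis=0)) if len(Q) else 0
E
```

```text
[563.8480333  249.85543226 151.555942  ] [ 1.79962743e+02 -3.79695943e-02 -8.28743233e+01] [ 1.74564450e+01  2.23405068e+01  8.80264032e+01 -3.27088909e-02
  6.96765556e+01  1.00342153e+02]
[[277.22077417 220.63155938]
 [278.4496419  289.22760177]]
716 [565.71591488 250.01985016  65.77684518] [19.09017553 19.15411727  4.64991929]
```

View pics/w1.png

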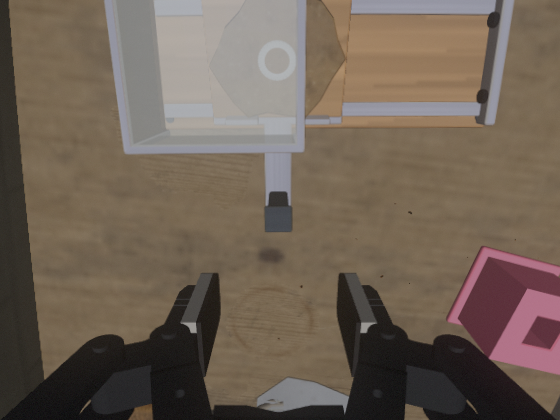

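The post cap at (278,218) lies on the line between the jaws. I'll descend and close.

Emit:
carry_out:
  series:
    - [[50,0,-0.04,0.8,0,0,0],[50,0,0,1,0,0,0],[50,0,0,1,0,0,0],[50,0,0,1,0,0,0],[50,0,0,0.7,0,0,0],[50,0,0,0.44,0,0,0],[50,0,0,0,0,0,0],[5,0,0,0,0,0,0],[5,0,0,0,0,0,0],[5,0,0,0,0,0,0],[5,0,0,0,0,0,0],[5,0,0,0,0,0,0]]

```text
clock: 5.2
position: [566.1, 251.2, 29.3]
orientation: [-179.8, -0.0, -82.8]
ft_force: [-0.1, -1.4, 5.4]
grip_width: 16.5
```

Emit:
carry_out:
  series:
    - [[5,0,0,0,0,0,0],[5,0.1,0,0,0,0,0],[5,0.3,0,0,0,0,0],[5,0.4,0,0,0,0,0],[5,0.4,0,0,0,0,0],[5,0.4,0,0,0,0,0],[5,0.4,0,0,0,0,0],[5,0.4,0,0,0,0,0],[5,0.4,0,0,0,0,0],[5,0.4,0,0,0,0,0],[5,0.4,0,0,0,0,0],[5,0.2,0,0,0,0,0],[5,0,0,0,0,0,0]]

```text
clock: 6.5
position: [578.7, 156.9, 29.3]
orientation: [-179.8, 0.0, -82.9]
ft_force: [1.5, -0.7, 4.8]
grip_width: 16.6
```

```bash
python3 - <<'E'
from bench import r,eyes
from h import *
o=r.observe();print(o['position'],o['ft_force'],o['grip_width'])
c=eyes.read_camera('top');save(c,'t2.png')
cv2.imwrite('pics/t2z.png',cv2.resize(c['image'][120:260,130:300,::-1],None,fx=4,fy=4))
E
```

```text
[578.70985654 156.85616049  29.32747652] [ 1.4979448  -0.71064043  4.82257215] 16.638398181370096
```

View pics/t2z.png

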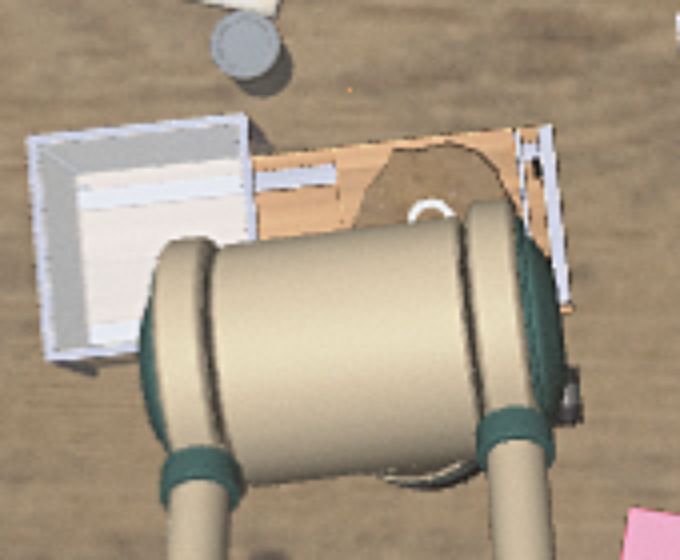

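The carriage is moving with the jaws, and a gap of roughly 8–15 mm to the end stop is left. I'll continue gently.

Emit:
carry_out:
  series:
    - [[5,0.1,0,0,0,0,0],[5,0.1,0,0,0,0,0],[5,0.1,0,0,0,0,0],[5,0,0,0,0,0,0]]

```text
clock: 6.95
position: [579.1, 154.3, 29.3]
orientation: [-179.7, 0.5, -83.0]
ft_force: [-0.6, 14.5, 4.8]
grip_width: 16.3
```

Emit:
carry_out:
  series:
    - [[5,0.1,0,0,0,0,0],[5,0.1,0,0,0,0,0],[5,0,0,0,0,0,0]]

```text
clock: 7.25
position: [579.1, 154.4, 29.3]
orientation: [-179.7, 0.9, -83.2]
ft_force: [-1.7, 28.4, 4.4]
grip_width: 16.1
```

Emit:
carry_out:
  series:
    - [[5,0.1,0,0,0,0,0],[5,0.1,0,0,0,0,0],[5,0,0,0,0,0,0]]

```text
clock: 7.55
position: [579.1, 154.4, 29.4]
orientation: [-179.7, 1.4, -83.3]
ft_force: [-2.4, 43.4, 3.1]
grip_width: 16.7
```

It has been hard against a stop since y=154.4, with no more motion and 43 N. I'll relax the pull, open, rise and look.

Emit:
carry_out:
  series:
    - [[5,-0.25,0,0,0,0,0],[5,-0.25,0,0,0,0,0],[40,0,0,0,0,0,0],[40,0,0,0,0,0,0],[40,0,0,0,0,0,0],[40,0,0,-0.5,0,0,0],[40,0,0,-1,0,0,0],[40,0,0,-1,0,0,0],[40,0,0,-1,0,0,0],[40,0,0,-1,0,0,0],[40,0,0,-1,0,0,0],[40,0,0,-1,0,0,0],[40,0,0,0,0,0,0]]

```text
clock: 8.85
position: [580.0, 151.7, 195.0]
orientation: [-179.5, 0.0, -82.9]
ft_force: [-0.1, 0.5, 0.4]
grip_width: 39.9
```

```bash
python3 - <<'E'
from bench import r,eyes
from h import *
o=r.observe();print(o['position'],o['orientation'],o['ft_force'],o['grip_width'])
c=eyes.read_camera('wrist');save(c,'w3.png')
c=eyes.read_camera('scene');
cv2.imwrite('pics/s3z.png',cv2.resize(c['image'][155:300,200:330,::-1],None,fx=4,fy=4))
E
```

```text
[580.02867356 151.67479359 194.98649151] [-1.79508061e+02  2.63882129e-03 -8.28745612e+01] [-0.08812188  0.49454354  0.44263131] 39.87503016355182
```

View pics/w3.png

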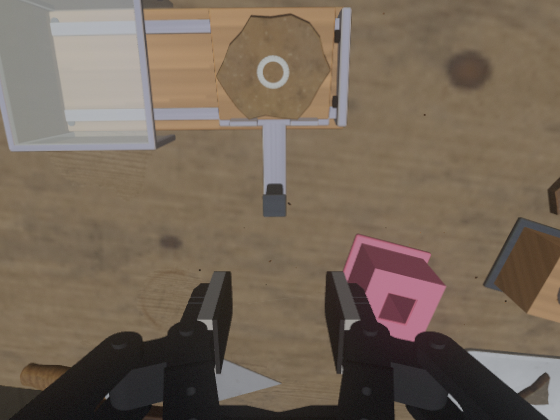

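View pics/s3z.png

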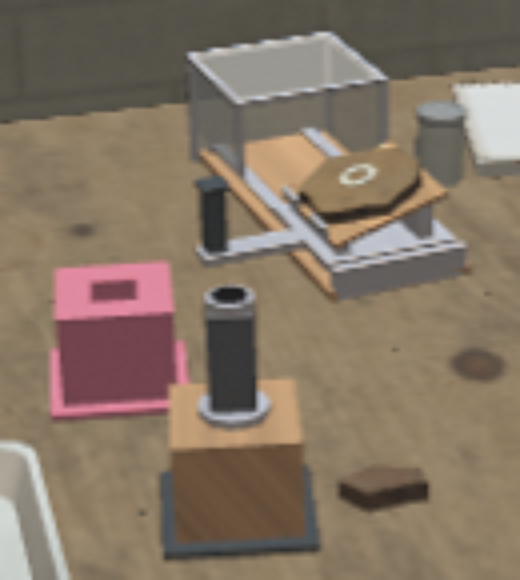

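The carriage is against the end stop: in the wrist view its plate meets the stop at (340,65), and the ring is at (273,72). Next I'll go above the gauge.

Emit:
carry_out:
  series:
    - [[60,0.5,0.16,0,0,0,0],[60,0.9,0.28,0,0,0,0],[60,0.9,0.28,0,0,0,0],[60,0.9,0.28,0,0,0,0],[60,0.9,0.29,0,0,0,0],[60,0.9,0.29,0,0,0,0],[60,0.9,0.29,0,0,0,0],[60,0.9,0.29,0,0,0,0],[60,0.9,0.29,0,0,0,0],[60,0.9,0.29,0,0,0,0],[60,0.9,0.29,0,0,0,0],[60,0.7,0.2,0,0,0,0],[60,0,0,0,0,0,1],[60,0,0,0,0,0,1],[60,0,0,0,0,0,0]]

```text
clock: 10.45
position: [527.8, -112.0, 188.9]
orientation: [179.8, 0.0, -98.9]
ft_force: [0.1, -0.4, 0.7]
grip_width: 60.0
```

```bash
python3 - <<'E'
from bench import r,eyes
from h import *
import pickle
o=r.observe();print(o['position'],o['orientation'],o['qpos'])
c=eyes.read_camera('wrist');save(c,'w4.png')
d=eyes.read_camera('top');save(d,'t4.png')
cv2.imwrite('pics/t4z.png',cv2.resize(d['image'][120:260,130:300,::-1],None,fx=4,fy=4,interpolation=cv2.INTER_CUBIC))
s=eyes.read_camera('scene')
pickle.dump([c,d,s],open('d4.pkl','wb'))
print(proj(c,[[531,-112,126]]))
E
```

```text
[ 527.82364089 -111.95199873  188.86225008] [ 1.79811969e+02  4.10903258e-03 -9.88732537e+01] [-1.93444759e+01  1.44632361e+01  9.43820487e+01 -3.18040929e-02
  7.13403638e+01  7.95389954e+01]
[[277.85068292 229.2098029 ]]
```

View pics/w4.png

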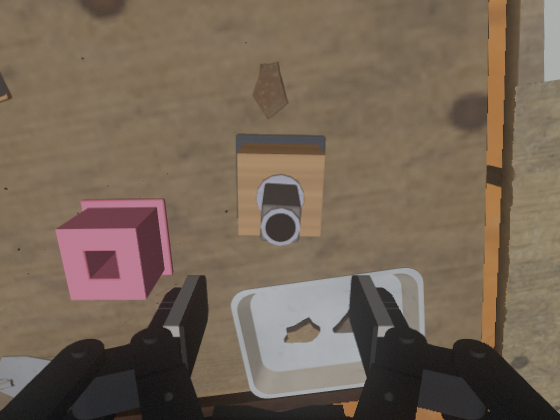

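View pics/t4z.png

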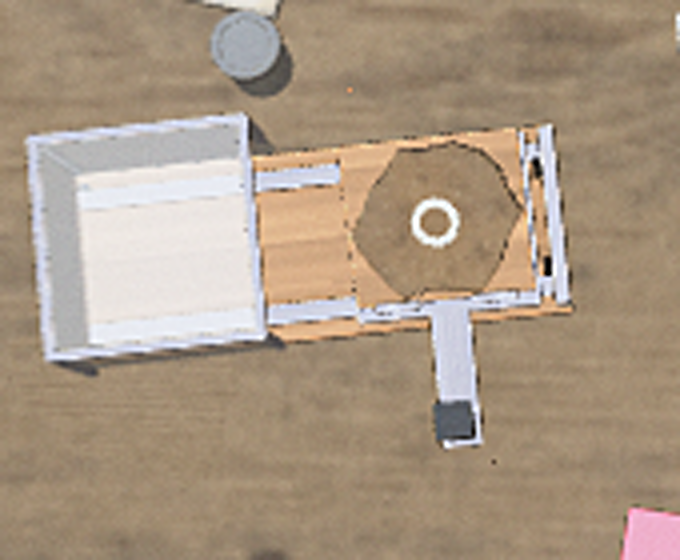

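The wrist view shows the cap centre at about (281,228) and the flange at (281,197), with the grip faces parallel to the jaws. In the zoomed top view the ring centre is at (435,222), with the black bumpers between carriage and stop. Now I'll triangulate.

```bash
python3 - <<'E'
from h import *
import pickle
c,d,s=pickle.load(open('d4.pkl','rb'))
print('cap wrist',at_z(c,281,228,126),'flange',at_z(c,280.5,197,66))
def tri(obs):
    A=np.zeros((3,3));b=np.zeros(3)
    for cam,u,v in obs:
        o,x=ray(cam,u,v);x/=np.linalg.norm(x);M=np.eye(3)-np.outer(x,x);A+=M;b+=M@o
    return np.linalg.solve(A,b)
# ring masks
def ring(cam,x0,y0,x1,y1):
    im=cam['image'][y0:y1,x0:x1].astype(int);m=(im.min(2)>170)
    n,l,st,ce=cv2.connectedComponentsWithStats(m.astype('uint8'))
    return [(st[i].tolist(),(ce[i]+[x0,y0]).round(2)) for i in range(1,n) if st[i][4]>8]
print(ring(d,225,165,255,190)); print(ring(s,270,190,305,210))
cv2.imwrite('pics/s4z.png',cv2.resize(s['image'][170:235,240:330,::-1],None,fx=8,fy=8,interpolation=cv2.INTER_CUBIC))
P=cloud(d)
# fit plane to the sherd
p0=at_z(d,238.4,175.1,53);print('spot top@53',p0)
q=P[(np.hypot(P[...,0]-p0[0],P[...,1]-p0[1])<28)&(P[...,2]>35)]
cc=q.mean(0);n=np.linalg.svd(q-cc)[2][2];n*=np.sign(n[2]);print('plane n',n,'tilt',np.degrees(np.arccos(n[2])),'az',np.degrees(np.arctan2(n[1],n[0])),'z at spot',cc[2]-((p0-cc)[:2]@n[:2])/n[2])
E
```

```text
cap wrist [ 531.46655306 -113.94822135  126.        ] flange [ 532.62679474 -114.19752372   66.        ]
[([8, 4, 12, 13, 74], array([238.3 , 175.23]))]
[([9, 0, 6, 4, 14], array([281.79, 191.5 ])), ([15, 6, 9, 5, 15], array([289.2, 198.6])), ([0, 15, 4, 5, 11], array([271.  , 207.45]))]
spot top@53 [672.31220622 168.24916862  53.        ]
plane n [-0.28227761 -0.02356328  0.95904334] tilt 16.45483176833242 az -175.2282668947616 z at spot 52.63206972298774
```

View pics/s4z.png

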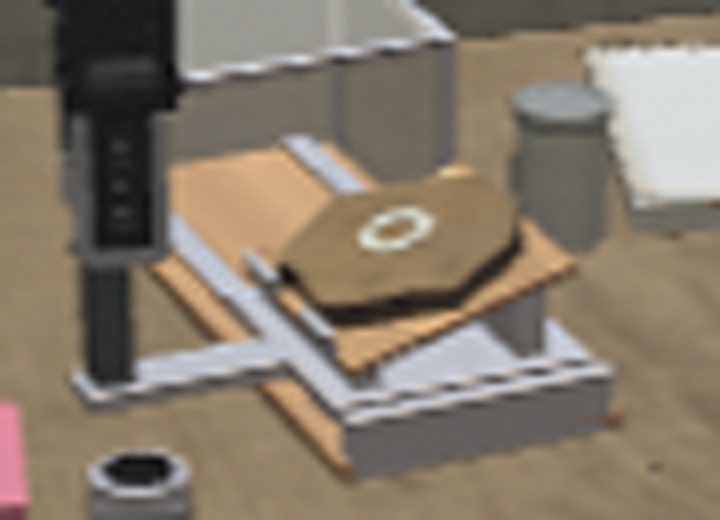

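Emit:
carry_out:
  series:
    - [[60,0.02,-0.14,0.6,0,0,0.05],[60,0,0,0.9,0,0,0],[60,0,0,0.9,0,0,0],[60,0,0,0.9,0,0,0],[60,0,0,0.7,0,0,0],[60,0,0,0.4,0,0,0],[60,0,0,0.1,0,0,0],[60,0,0,0,0,0,0]]

```text
clock: 11.4
position: [532.8, -112.3, 77.8]
orientation: [180.0, -0.0, -99.2]
ft_force: [0.2, 0.1, -0.7]
grip_width: 60.1
```

```bash
python3 - <<'E'
from bench import r,eyes
from h import *
o=r.observe();print(o['position'],o['orientation'],o['ft_force'])
c=eyes.read_camera('wrist');save(c,'w5.png')
E
```

```text
[ 532.8099011  -112.28143031   77.83032357] [ 1.79998450e+02 -5.57128572e-03 -9.91876810e+01] [ 0.20027001  0.13937209 -0.69121135]
```

View pics/w5.png

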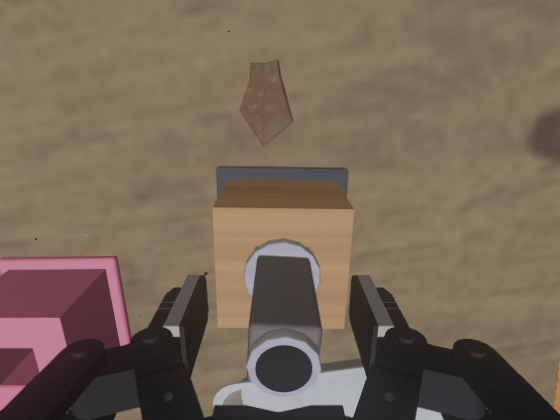

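The grip stands between the fingers, a shade to the right (284 against the jaw mid at 278). I'll correct a little and close.

Emit:
carry_out:
  series:
    - [[60,0.05,0.04,0.04,0,0,0],[10,0,0,0,0,0,0],[10,0,0,0,0,0,0],[10,0,0,0,0,0,0],[10,0,0,0,0,0,0],[10,0,0,0,0,0,0],[10,0,0,0,0,0,0],[10,0,0,0,0,0,0]]

```text
clock: 12.25
position: [531.9, -113.5, 77.4]
orientation: [-179.9, -0.0, -99.2]
ft_force: [0.2, 0.2, 5.6]
grip_width: 23.6
```

```bash
python3 - <<'E'
from bench import r,eyes
from h import *
o=r.observe();print(o['position'],o['orientation'],o['ft_force'],o['ft_torque'],o['grip_width'])
E
```

```text
[ 531.85484398 -113.46926845   77.35765214] [-1.79944170e+02 -1.87456443e-02 -9.92244725e+01] [0.15983113 0.18182351 5.59737452] [ 0.00545019  0.12053124 -0.04077015] 23.627459872573215
```

Gripped at 23.6 mm. Lifting.

Emit:
carry_out:
  series:
    - [[10,0,0,-0.2,0,0,0],[10,0,0,-0.4,0,0,0],[10,0,0,-0.5,0,0,0],[10,0,0,-0.6,0,0,0],[10,0,0,-0.6,0,0,0],[10,0,0,-0.6,0,0,0],[10,0,0,-0.6,0,0,0],[10,0,0,-0.6,0,0,0],[10,0,0,-0.4,0,0,0],[10,0,0,0,0,0,0],[10,0,0,0,0,0,0]]

```text
clock: 13.35
position: [531.3, -113.3, 189.3]
orientation: [180.0, -0.0, -99.2]
ft_force: [-0.3, 0.5, -1.7]
grip_width: 23.6
```

```bash
python3 - <<'E'
from bench import r,eyes
from h import *
import pickle
o=r.observe();print(o['position'],o['orientation'],o['ft_force'],o['ft_torque'],o['grip_width'],o['qpos'])
s=eyes.read_camera('scene');w=eyes.read_camera('wrist');save(w,'w6.png')
pickle.dump([s,w,o],open('d6.pkl','wb'))
T=o['position']
for h in [18.7]:
  tip=T+[0,0,18.7-83]; print(tip,proj(s,[tip,T,T+[0,0,18.7]]),proj(w,[tip,T]))
cv2.imwrite('pics/s6z.png',cv2.resize(s['image'][150:300,200:330,::-1],None,fx=4,fy=4,interpolation=cv2.INTER_CUBIC))
E
```

```text
[ 531.25915861 -113.2590604   189.26694617] [ 1.79992660e+02 -3.91446673e-03 -9.92270060e+01] [-0.25622011  0.52868752 -1.70930768] [0.02494768 0.0347734  0.00866179] 23.59419545124206 [-1.93715113e+01  1.46538941e+01  9.40503812e+01 -5.43285975e-03
  7.13022609e+01  7.98572369e+01]
[ 531.25915861 -113.2590604   124.96694617] [[256.72036157 227.75576206]
 [255.52872453 197.11783791]
 [255.17453184 187.8889399 ]] [[278.71608786 233.31068159]
 [278.93607551 289.13602742]]
```

View pics/s6z.png

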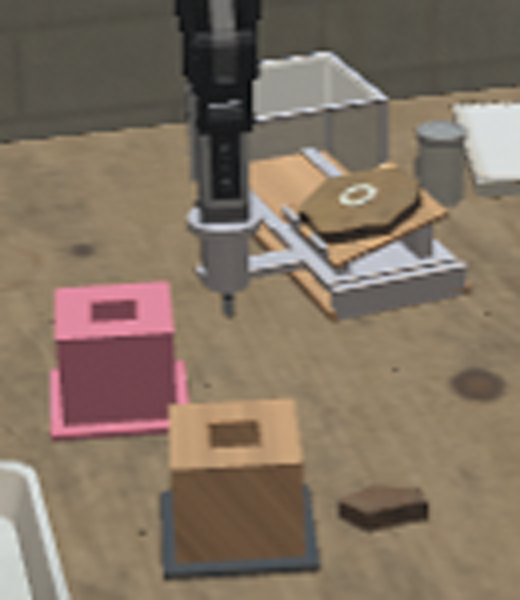

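View pics/w6.png

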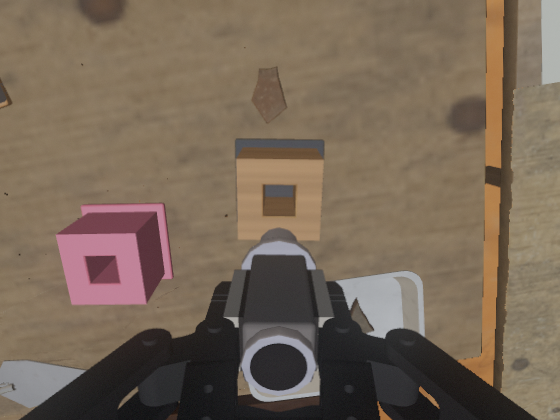

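The tip is clear of the stand at scene px (257,229), within 1 px of the prediction. I'll travel over the sherd, tilt 16°, and then measure.

Emit:
carry_out:
  series:
    - [[10,-0.5,-0.11,0,0,0,0],[10,-0.97,-0.22,0,0,0,0],[10,-0.97,-0.22,0,0,0,0],[10,-0.97,-0.22,0,0,0,0],[10,-0.97,-0.22,0,0,0,0],[10,-0.97,-0.22,0,0,0,0],[10,-0.97,-0.22,0,0,0,0],[10,-0.97,-0.22,0,0,0,0],[10,-0.97,-0.22,0,0,0,0],[10,-0.97,-0.22,0,0,0,0],[10,-0.97,-0.22,0,0,0,0],[10,-0.97,-0.22,0,0,0,0],[10,-0.52,-0.12,0,0,0,0],[10,0,0,0,0.48,-0.14,0],[10,0,0,0,0.96,-0.28,0],[10,0,0,0,0.48,-0.14,0],[10,0,0,0,0,0,0],[10,0,0,0,0,0,0]]

```text
clock: 15.25
position: [643.6, 164.6, 189.4]
orientation: [-164.7, 4.4, -98.6]
ft_force: [0.4, -0.0, -0.5]
grip_width: 23.2
```

```bash
cat > m.py <<'E'
from bench import r,eyes
from h import *
import sys,pickle
tag=sys.argv[1]
o=r.observe();T=np.array(o['position']);R=pick(o)
print('T',T.round(2),o['orientation'].round(2),'F',o['ft_force'].round(2),o['grip_width'].round(2),o['clock'])
n=np.array([-.2735,-.0345,.9613]);n/=np.linalg.norm(n);spot=np.array([672.3,168.2,53.])
z=R.as_matrix()[:,2];tip=T+65.4*z
print('angle err',np.degrees(np.arccos(-z@n)),'tip',tip.round(1))
tgt=spot+n*(65.4+15)
rv=np.cross(z,-n);rv=np.degrees(rv)
print('shift units to 15mm standoff',(R.inv().apply(tgt-T)/25).round(3),'rot units',(R.inv().apply(rv)/8).round(3),'tip-spot',(tip-spot).round(1))
s=eyes.read_camera('scene');w=eyes.read_camera('wrist');t=eyes.read_camera('top')
save(w,f'w{tag}.png');save(t,f't{tag}.png')
pickle.dump([s,w,t,o],open(f'd{tag}.pkl','wb'))
a=proj(s,[tip,spot]);print('scene tip,spot',a.round(1),'zoomed',((a-[240,130])*6).round(0),'wrist',proj(w,[tip,spot]).round(1))
cv2.imwrite(f'pics/s{tag}z.png',cv2.resize(s['image'][130:230,240:340,::-1],None,fx=6,fy=6,interpolation=cv2.INTER_CUBIC))
E
python3 m.py 7
```

```text
Traceback (most recent call last):
  File "m.py", line 6, in <module>
    print('T',T.round(2),o['orientation'].round(2),'F',o['ft_force'].round(2),o['grip_width'].round(2),o['clock'])
                                                                              ^^^^^^^^^^^^^^^^^^^^^
AttributeError: 'float' object has no attribute 'round'
```

```bash
sed -i "s/o\['grip_width'\].round(2)/o['grip_width']/" m.py; python3 m.py 7
```

```text
T [643.63 164.62 189.44] [-164.66    4.41  -98.63] F [ 0.4  -0.02 -0.54] 23.20488858905736 15.25
angle err 0.0731253044032884 tip [661.5 166.8 126.6]
shift units to 15mm standoff [0.11  0.375 2.349] rot units [ 0.005 -0.008  0.   ] tip-spot [-10.8  -1.4  73.6]
scene tip,spot [[284.1 171. ]
 [288.5 197.7]] zoomed [[265. 246.]
 [291. 406.]] wrist [[278.8 234.7]
 [282.  210.6]]
```

View pics/s7z.png

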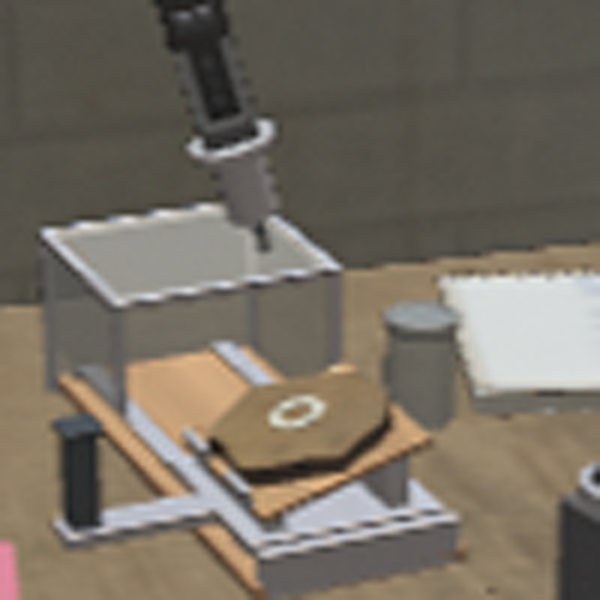

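View pics/w7.png

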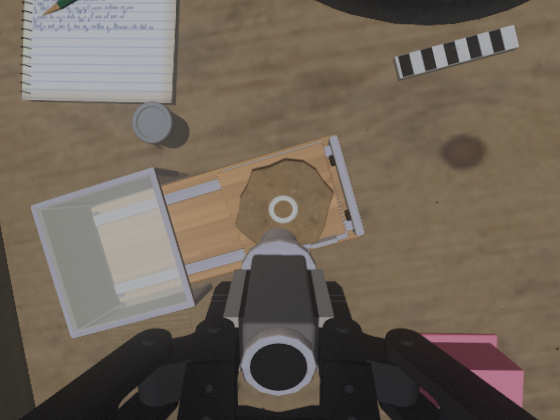

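In the scene view the tip (264,250) is as predicted. The ring (298,411) is a pixel right of prediction, and the wrist view agrees by about 1 mm. I'll refine the spot to (673.3, 167.5, 53) and approach to a 15 mm standoff.

```bash
sed -i "s/672.3,168.2,53./673.3,167.5,53./" m.py; python3 m.py 7b
```

```text
T [645.18 164.57 189.52] [-164.59    4.43  -98.65] F [-0.02 -0.21 -1.33] 23.478887259999446 15.4
angle err 0.05327605132458461 tip [663.1 166.8 126.7]
shift units to 15mm standoff [0.14  0.396 2.345] rot units [-0.004 -0.005 -0.   ] tip-spot [-10.2  -0.7  73.7]
scene tip,spot [[284.8 170.9]
 [289.  197.8]] zoomed [[269. 245.]
 [294. 407.]] wrist [[278.3 232.8]
 [282.6 209.9]]
```

Emit:
carry_out:
  series:
    - [[10,0.05,0.15,0.4,0,0,0],[10,0.08,0.24,0.5,0,0,0],[10,0,0,0.5,0,0,0],[10,0,0,0.5,0,0,0],[10,0,0,0.3,0,0,0],[10,0,0,0.15,0,0,0],[10,0,0,0,0,0,0],[10,0,0,0,0,0,0]]

```text
clock: 16.35
position: [650.5, 165.0, 130.3]
orientation: [-164.6, 4.4, -98.6]
ft_force: [0.1, -0.6, -2.3]
grip_width: 23.4
```

```bash
python3 m.py 8
```

```text
T [650.47 164.95 130.34] [-164.56    4.43  -98.63] F [ 0.07 -0.61 -2.33] 23.441294519639822 16.35
angle err 0.06458462207202312 tip [668.4 167.2  67.5]
shift units to 15mm standoff [ 0.004 -0.033  0.011] rot units [-0.007 -0.004  0.   ] tip-spot [-4.9 -0.3 14.5]
scene tip,spot [[287.1 192.8]
 [289.  197.8]] zoomed [[282. 377.]
 [294. 407.]] wrist [[278.6 233. ]
 [278.6 223. ]]
```

View pics/s8z.png

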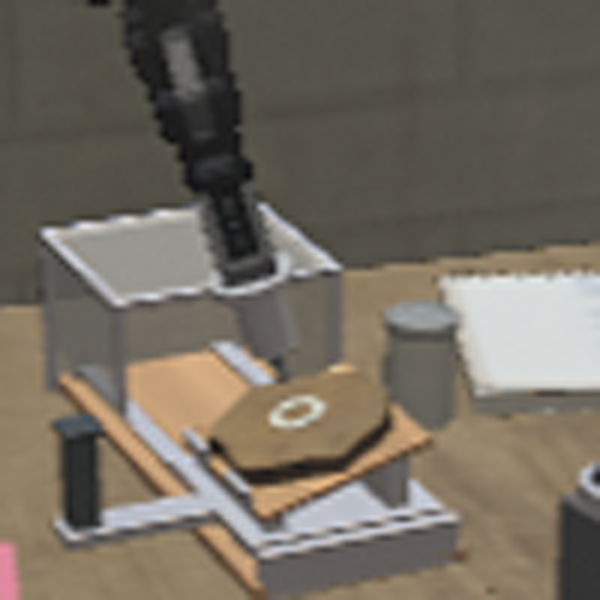

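View pics/w8.png

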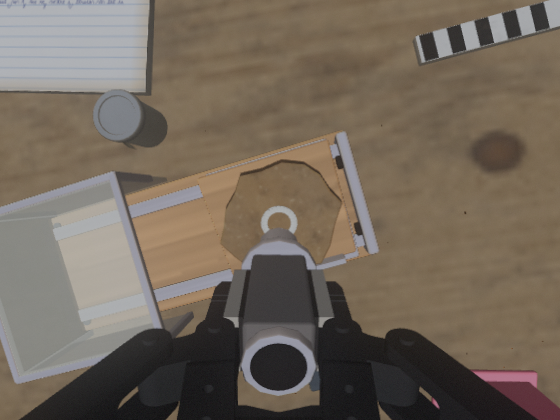

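Tip seen at (282,380) and ring at (298,411) in the scene view, and the ring at (279,223) in the wrist view. They agree with the model to within 1–2 mm, so I'll advance with a 1 mm correction.

Emit:
carry_out:
  series:
    - [[10,0,-0.04,0.1,0,0,0],[10,0,0,0.1,0,0,0],[10,0,0,0.1,0,0,0],[10,0,0,0.1,0,0,0],[10,0,0,0.05,0,0,0],[10,0,0,0,0,0,0],[10,0,0,0,0,0,0]]

```text
clock: 17.2
position: [654.1, 165.1, 119.3]
orientation: [-164.6, 4.4, -98.6]
ft_force: [0.3, 0.0, -1.4]
grip_width: 23.3
```

```bash
python3 m.py 9; python3 -c "
from bench import r
import numpy as np
F=r.observe();print(F['ft_force'])"
```

```text
T [654.11 165.09 119.34] [-164.61    4.42  -98.63] F [ 0.32  0.02 -1.4 ] 23.31084777939925 17.2
angle err 0.04867101566633821 tip [672.  167.3  56.5]
shift units to 15mm standoff [-0.002 -0.012 -0.452] rot units [-0.001 -0.006  0.   ] tip-spot [-1.3 -0.2  3.5]
scene tip,spot [[288.5 196.6]
 [289.  197.8]] zoomed [[291. 400.]
 [294. 407.]] wrist [[278.5 233. ]
 [278.3 230.3]]
[ 0.68517657 -0.21258499 -1.83388093]
```

View pics/s9z.png

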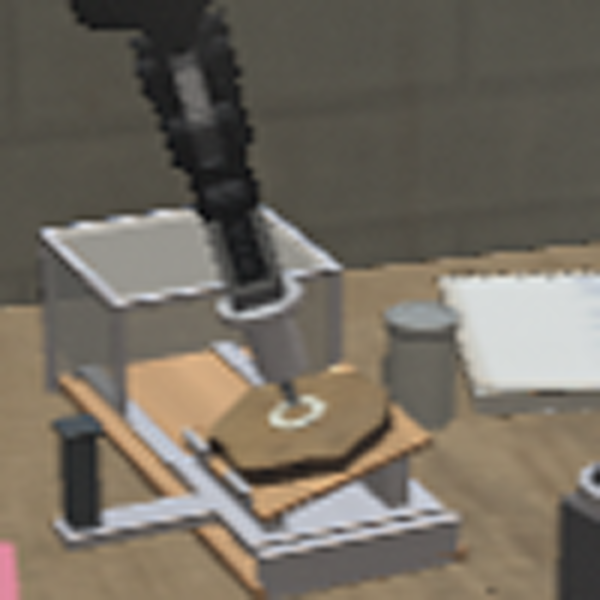

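The tip is inside the ring at (292,403), about 4 mm short of the face and heading for the centre. I'll press in steps and average the force.

Emit:
carry_out:
  series:
    - [[10,0,0,0.06,0,0,0],[10,0,0,0.06,0,0,0],[10,0,0,0.06,0,0,0],[10,0,0,0.06,0,0,0],[10,0,0,0.06,0,0,0],[10,0,0,0,0,0,0],[10,0,0,0,0,0,0]]

```text
clock: 18.05
position: [656.1, 165.3, 112.3]
orientation: [-164.6, 4.4, -98.6]
ft_force: [-0.9, -1.1, 0.5]
grip_width: 23.5
```

Emit:
carry_out:
  series:
    - [[10,0,0,0,0,0,0]]

```text
clock: 18.15
position: [656.2, 165.3, 112.4]
orientation: [-164.6, 4.4, -98.6]
ft_force: [-0.9, -0.8, -0.0]
grip_width: 23.6
```

```bash
python3 m.py 10; python3 - <<'E'
import pickle,cv2
from bench import r
from h import *
s=pickle.load(open('d10.pkl','rb'))[0]
cv2.imwrite('pics/s10y.png',cv2.resize(s['image'][170:210,265:315,::-1],None,fx=14,fy=14,interpolation=cv2.INTER_CUBIC))
print(r.observe()['ft_force'])
E
```

```text
T [656.18 165.34 112.37] [-164.6     4.42  -98.63] F [-0.94 -0.76 -0.03] 23.624903727498385 18.15
angle err 0.049950068492947225 tip [674.1 167.5  49.5]
shift units to 15mm standoff [-0.002 -0.009 -0.743] rot units [-0.003 -0.006  0.   ] tip-spot [ 0.8  0.  -3.5]
scene tip,spot [[289.3 199. ]
 [289.  197.8]] zoomed [[296. 414.]
 [294. 407.]] wrist [[278.5 233. ]
 [278.3 234.9]]
[0.30079105 0.09232362 0.81493692]
```

View pics/s10y.png

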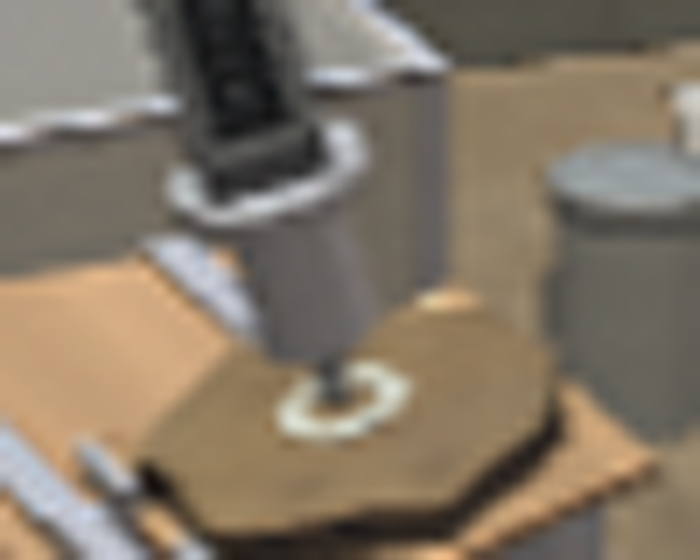

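The tip is on the sherd near the ring's middle, (337,398) against (343,400). Force has risen by about 2 N, so the plunger is roughly 3 mm in. I'll press a bit more and sample the force.

Emit:
carry_out:
  series:
    - [[10,0,0,0.05,0,0,0],[10,0,0,0.05,0,0,0],[10,0,0,0,0,0,0],[10,0,0,0,0,0,0]]

```text
clock: 18.7
position: [656.9, 165.5, 109.9]
orientation: [-164.6, 4.4, -98.6]
ft_force: [-1.0, -0.8, 0.8]
grip_width: 23.6
```

```bash
python3 - <<'E'
from bench import r,eyes
from h import *
import time
F=[];T=[]
for i in range(24):
    eyes.read_camera('top'); o=r.observe();F.append(o['ft_force']);T.append(o['position'])
F=np.array(F);n=np.array([-.2735,-.0345,.9613]);print(o['clock'],F.mean(0),F.std(0),np.mean(T,0),np.std(T,0),(F@n).mean())
s=eyes.read_camera('scene')
cv2.imwrite('pics/s11y.png',cv2.resize(s['image'][170:210,265:315,::-1],None,fx=14,fy=14,interpolation=cv2.INTER_CUBIC))
E
```

```text
19.9 [-1.02304212 -0.13648665  1.42769716] [0.55144469 0.47550307 0.54138795] [656.87918113 165.44633153 109.8427251 ] [0.01205247 0.01678714 0.02751567] 1.6569560864330395
```

View pics/s11y.png

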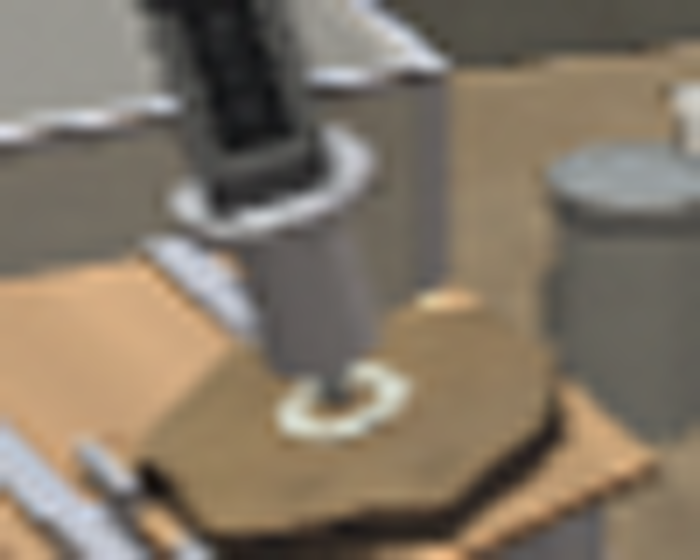

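Mean contact along the normal is 1.66 + 1.41 (gauge weight) ≈ 3.1 N. That puts the plunger about 5.2 mm in, and position gives about 6 mm. The tip is still inside the ring and the pose is steady (0.03 mm), so I'm handing it in.

```bash
python3 - <<'E'
from bench import r,workorder
print(workorder.job_done()); o=r.observe();print(o['clock'],o['position'],o['ft_force'],o['grip_width'])
E
```

```text
the job is handed in; nothing more can be done
None
the job is handed in; nothing more can be done
```

I pulled the carriage out by its post until it hit the end stop. Then I lifted the gauge from the wooden stand by its grip, tilted it 16° and pressed its tip onto the sherd inside the ring. The job was handed in at about 20 s of the 48 s, with the gauge still held; no verdict is reported.

- **Carriage:** it stopped dead after about 97 mm, not 130 mm, so it had probably started about 32 mm out. The pull was then 43 N, and later pictures show it against the bumpers at the stop.
- **Tip position:** it sat inside the ring in the last picture, about 1 mm from the middle. The camera views disagreed on the spot by 1–2 mm.
- **Angle:** the tool axis was 0.05° from the face normal I used. That normal comes from the given 16° slope; a plane fitted to the depth image was within about 1°.
- **Press:** the contact force averaged about 3.1 N, which puts the plunger about 5.2 mm in. The arm position puts it nearer 6 mm, and both are close to half in.
- **Grip:** the finger opening was steady at about 23.6 mm, and the tool position held to 0.03 mm.
- **Film canister and loose sherd:** neither was touched, and neither looked moved in the pictures I took. I did not measure them again at the end.

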